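# Unlock the match box and push its lid open

### The job

Take the red key from its wooden stand, push it fully into the brass lock on top of the green match box and turn it clockwise as far as it goes. Then push the sliding lid fully open, leaving the key turned and fully home in the lock and the things around undisturbed.

Things in the scene. Friction and masses are not known exactly. Their poses are not given: they have to be found in the camera images.
- key: Loose key, about 40 g, upright in its stand, blade down. Origin at the blade's lower tip, z up, x across the broad side, y across the thin side. Steel blade 12 (x) by 5 (y) mm, z = 0 to 26 (lowest 2 mm only 9 by 3); collar 18 mm across, z = 26 to 30; flat red bow 30 (x) by 9 (y) mm, z = 30 to 68, to be gripped across its 9 mm. A half turn about z gives the same key.
- key_stand: Fixed wooden block 50 x 50 x 36 mm with a keyway in its top, 14.5 (x) by 7.5 (y) mm and 30 mm deep, in which the key starts, its collar on the block's top. Origin under its centre.
- match_box: Fixed green steel box, 110 (x) by 200 (y) by 70 mm high, origin under its centre, z up. The 80 mm at its -y end is a fixed deck with the lock (axis at x = 0, y = -60 mm, in a steel bezel 53 mm across, 3 mm proud of the deck); the rest, y = -20 to 100 mm, is covered by the sliding grey lid.
- keyway (a point): Centre of the keyway's mouth in the face of the brass plug (34 mm across, face 71 mm above the worktop). z up, x along the keyway's long side; turns with the plug. Keyway 14 (x) by 7 (y) mm, chamfered 1.5 mm, open below. A key is fully home when its collar rests on the plug's face (tip 26 mm below this point); it fits either way round.
- lock_plug (a joint): Turn of the lock plug in rad, clockwise seen from above; starts at 0 to 0.25, firm stop at 1.25 (fully turned). Friction 0.05 N m, no spring: it stays where it is left. The key has some 0.2 rad of play in the keyway, so it must turn that much farther than the plug. A bolt holds the lid until the plug is past about 1.0.
- lid (a joint): Travel of the sliding lid in m: 0 shut, 0.080 fully open at its stop, along the box's +y (away from the lock). Friction about 2 N, no spring. While it is locked it has only 1.5 mm of play.
- lid_lip (a point): Middle of the top edge of the black lip on the lid, by which it is pushed: a bar 60 mm (box x) by 8 mm (box y), standing 14 mm above the lid's upper face, which is 70 mm above the worktop. Moves with the lid; with the lid shut it lies 100 mm from the lock's axis along box +y. Push it on its side towards the lock.
- yoghurt_pot: Bystander: white yoghurt pot, 72 mm wide, 71 mm high, standing. Origin under its centre.
- carrot: Bystander: orange carrot, 33 x 181 x 27 mm, lying behind the box. Origin under its centre.
- jam_jar: Bystander: red jam jar, 75 mm wide, 112 mm high, at the left. Origin under its centre.
- tall_glass: Bystander: clear glass, 69 mm wide, 148 mm high, at the left. Origin under its centre.

How it is judged:
By the outcome, as a careful person would: the job done as asked, in the order asked, and still so for the second after the job is handed in, with the robot touching nothing.
It also fails if it takes over 59 s, if anything falls off the work surface, if the arm or the gripper's body presses on something with over 40 N, if the wrist force passes 120 N, or if a joint passes its speed limit or range.

### The arm

A 6-joint arm with a two-finger parallel gripper is mounted at the origin on a cart in front of the work surface, level with it; the furniture and walls round the work are solid. World frame = base frame: x ahead of the robot, y to its left, z up, the work surface at z = 0. Lengths are in m, angles in rad, forces in N, time in s.
With the tool pointing down it reaches from about 0.275 to 0.825 m from the base axis. Payload 4.9 kg.
Tool frame: the origin (TCP) lies at the very end of the fingers, on their centre line; the grasp point (between the pads) lies 19 mm behind it; z points along the fingers, y is the line along which they close (so a half turn about z gives the same grasp; the last joint's range is limited). The gripper opens to 85 mm and grips with 20 to 120 N. Pads are 22 mm wide; open, the fingers measure 114 mm over their backs; the gripper's body (76 mm by 85 mm) begins 54 mm behind the grasp point. The pads swing forward as they close: fully open they stand 13 mm farther back than shut.
Start: joints at [1.037, 0.326, -0.193, 1.052, 0, 1.437], TCP at [0.214, 0.507, 0.231] pointing down, gripper open.
Joint ranges: [-2.65, 2.65], [-0.97, 1.79], [-1.3, 1.35], [-1.93, 2.1], [-1.47, 1.37], [-3.14, 3.14]. Speed limits (rad/s): [2.57, 2.57, 3.14, 3.14, 3.14, 3.14].

### API

Orientations are given as a unit quaternion [x, y, z, w].
In Python, from bench import manip, vision gives the robot as it stands. The module is installed in compiled form; this text tells all that it offers.
- The arm moves only by the tool servo_tool, never from a script. Its argument "commands" is text: rows parted by semicolons, each of 4 numbers parted by spaces: the shift along the tool's x, y, z in cm, then the turn about the tool's z in degrees. In form: tx ty tz roll; .... A call has 1 to 8 rows; each row is the pose to reach, as a shift and turn from the pose commanded when the call began, along the tool's axes at that moment; what a row does not reach only later rows make up. A row lasts 1/12 s, in which the tool goes at most 41.7 mm and 7.16 degrees, less where a joint would pass 70% of its speed; a pose out of reach is approached as far as the arm can. A call with a gripper value outside its range is refused whole. "claw" is the closure, from -1 (fully open) to 1 (shut), so that 0 is half open, set as the call begins (left out, the last holds). The fingers move at their own pace and stop on an object; "grip_force" is the grip in N (left out, the last holds). Time passes only in rows, so rows that repeat a pose let the fingers close. It gives the time, the measured TCP pose, the force, the opening and the grip force at its end, in the units of the state.
- manip.sense(): the state, without advancing time (a new reading comes with each control period).
- vision.grab_frame(name): name is "side" or "top" or "wrist"; returns (picture, depth): 480x640x3 uint8, red, green, blue; 480x640 float32, m along the optical axis (not along the pixel's ray), 0 where there is no reading.
- vision.get_calibration(name): a dict with "K" (3x3 intrinsics, pixels), "eye" and "attitude" of the camera in the world. Camera axes: x right, y down, z forward; pixel columns grow to the right and rows downward; lengths in m; the calibration is good to about 2 mm. A picture is of the moment at which its call begins: read the wrist's pose just before it. get_calibration takes no time and is no camera call; for the wrist camera it gives the pose at the moment of the call.
- manip.finish_job(): hands the job in; it is judged then, once.
The state is a dict: "clock": time; "joint_positions": joint angles; "qvel": joint speeds; "tau": joint torques, N m; "ee_pos": TCP position; "orientation": TCP orientation; "wrist_force": force on the tool from outside, world axes, zero at the start; "wrist_torque": the same for the moment, N m; "gripper_width": finger opening in m; "grasp_force": force on a finger pad.
Only numpy, scipy, OpenCV 4.12 (cv2) and the standard library are available. Lean on these libraries where they do the work, as an engineer would, in place of code of your own. Each camera call takes 0.05 s, during which the arm holds its last target. There are 200 camera calls.

## Working session

There is one attempt and no reset: what is moved stays moved. The work goes in short steps, Python scripts to look and compute and a tool call to move; the robot and the scene stay as the last step left them, time stands still between calls to the robot, and variables do not carry over. Pictures are saved under pics/ and viewed, at most 10 in all, crops included, and the job is handed in when it is done.

Besides the shell and the picture viewer there is one more tool, called after "Emit:" as name(argument=value, ...) on one line, values as JSON. servo_tool: Moves the arm, as the interface text tells. Its arguments: {"type":"object","properties":{"commands":{"type":"string"},"claw":{"type":"number"},"grip_force":{"type":"number"}},"required":["commands"]}

```bash
mkdir -p pics; cat > h.py <<'E'
import numpy as np, cv2
from scipy.spatial.transform import Rotation as R
from bench import manip, vision
def grab(n):
    c=vision.get_calibration(n); p,d=vision.grab_frame(n); return p,d,c
def rot(c):
    a=np.array(c['attitude'],float); return a if a.shape==(3,3) else R.from_quat(a).as_matrix()
def plane(c,uv,z):
    uv=np.atleast_2d(uv).astype(float); K=np.array(c['K']); 
    r=np.c_[(uv[:,0]-K[0,2])/K[0,0],(uv[:,1]-K[1,2])/K[1,1],np.ones(len(uv))]@rot(c).T
    e=np.array(c['eye']); return e+r*((z-e[2])/r[:,2])[:,None]
def cloud(c,d):
    v,u=np.mgrid[:480,:640]; K=np.array(c['K'])
    p=np.stack([(u-K[0,2])/K[0,0]*d,(v-K[1,2])/K[1,1]*d,d],-1)
    return p@rot(c).T+np.array(c['eye'])
def save(n,p): cv2.imwrite('pics/'+n+'.png',p[...,::-1])
E
python3 - <<'E'
from h import *
for n in('top','side'):
    p,d,c=grab(n); save(n+'0',p); np.savez('/tmp/'+n,p=p,d=d); print(n,c)
print(manip.sense())
E
```

```text
top {'K': array([[473.31737514,   0.        , 324.48009487],
       [  0.        , 473.31737514, 244.5025565 ],
       [  0.        ,   0.        ,   1.        ]]), 'eye': array([0.29605936, 0.09650281, 1.12999231]), 'attitude': array([ 0.7130127 , -0.69605757,  0.05488174, -0.0640682 ])}
side {'K': array([[515.0883452 ,   0.        , 313.79334206],
       [  0.        , 515.0883452 , 244.58437469],
       [  0.        ,   0.        ,   1.        ]]), 'eye': array([0.07685967, 1.20243137, 0.74486016]), 'attitude': array([-0.14290457,  0.85286627, -0.49369073,  0.09201564])}
{'clock': 0.1, 'joint_positions': array([ 1.03676793e+00,  3.26898579e-01, -1.93466623e-01,  1.05202771e+00,
       -1.60097366e-05,  1.43662918e+00]), 'qvel': array([ 0.00032257, -0.00241823,  0.00116001,  0.00068821, -0.00125794,
       -0.00273627]), 'tau': array([ 5.34993960e-04, -4.44239330e+01,  2.63038749e+01,  7.86196935e-03,
       -1.23061850e-04,  6.99565845e-06]), 'ee_pos': array([0.21381717, 0.50616634, 0.23057102]), 'orientation': array([ 1.98601269e-01,  9.80080047e-01, -7.56776386e-04, -2.54211159e-04]), 'wrist_force': array([-0.27925696, -0.70391789,  0.32129139]), 'wrist_torque': array([ 0.00853766,  0.03324825, -0.00345306]), 'grasp_force': 0.0, 'gripper_width': 0.08527777506043087}
```

View pics/top0.png

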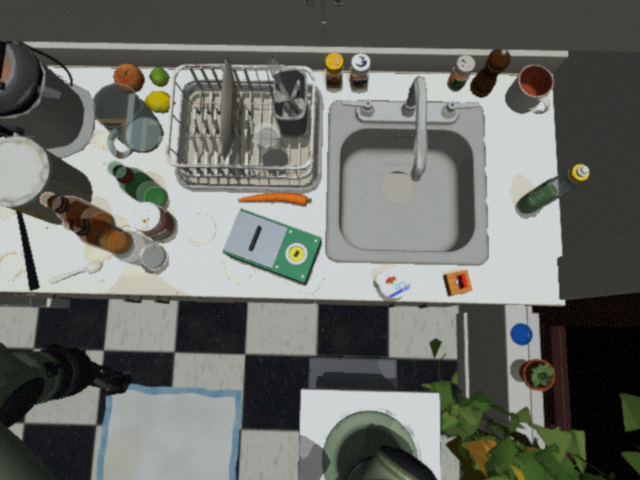

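View pics/side0.png

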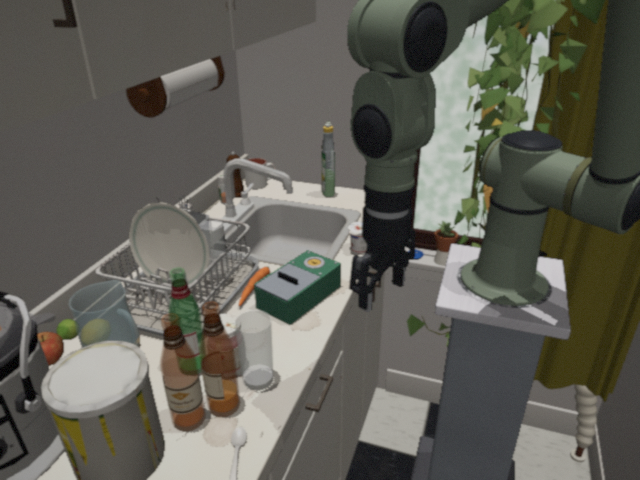

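The top view shows the box at about (272,245), with its lock at (296,254) and lip at (256,237). The stand with the red key is at (458,282), the pot at (392,283) and the carrot at (275,200). In the side view the arm hides the stand.

```bash
cat > m.py <<'E'
from h import *
z=np.load('/tmp/top.npz'); p=z['p'];c=vision.get_calibration('top')
hsv=cv2.cvtColor(p,cv2.COLOR_RGB2HSV); print(rot(c).round(3))
def roi(m,x0,y0,x1,y1):
    o=np.zeros_like(m);o[y0:y1,x0:x1]=m[y0:y1,x0:x1];return o
def rect(m,zz,name):
    n,l,s,ce=cv2.connectedComponentsWithStats(m.astype(np.uint8));k=1+s[1:,4].argmax()
    v,u=np.nonzero(l==k); w=plane(c,np.c_[u,v],zz)[:,:2]
    r=cv2.minAreaRect((w*1000).astype(np.float32)); print(name,s[k,4],'mean',w.mean(0).round(4),'rect',np.round(r[0],1),np.round(r[1],1),round(r[2],1)); return r
H,S,V=[hsv[...,i].astype(int) for i in range(3)]
red=((H<5)|(H>174))&(S>150)&(V>60)
rect(roi(red,440,265,475,300),.06,'key')
rect(roi((H>5)&(H<20)&(S>120),440,265,475,300),.036,'stand')
rect(roi((H>20)&(H<35)&(S>100)&(V>120),275,235,320,275),.071,'plug')
rect(roi((V<60),240,220,275,260),.084,'lip')
rect(roi((H>60)&(H<90)&(S>100),210,200,335,295),.07,'green')
rect(roi((S<60)&(V>80)&(V<200),225,205,290,270),.07,'lid')
cr=np.hstack([cv2.resize(p[255:305,370:480],(660,300),interpolation=2)]);cr2=cv2.resize(p[205:290,215:330],(660,488),interpolation=2)
save('crop0',np.vstack([cr,cr2[:290]]))
E
python3 m.py
```

```text
[[ 0.025 -0.986  0.167]
 [-1.    -0.023  0.015]
 [-0.011 -0.168 -0.986]]
key 46 mean [ 0.4032 -0.2019] rect [ 403.2 -201.9] [25.   9.1] 14.7
stand 383 mean [ 0.4003 -0.1939] rect [ 401.  -195.9] [48.1 54. ] 13.1
plug 149 mean [0.4541 0.1763] rect [453.8 176.5] [29.8 31.8] 1.3
lip 70 mean [0.4855 0.269 ] rect [484.8 269.4] [ 7.2 53.8] 71.1
green 1280 mean [0.4486 0.1835] rect [470.3 230.2] [197.5 109.7] 71.1
lid 2289 mean [0.4881 0.2705] rect [489.8 270.3] [122.9 107.9] 70.9
```

```bash
python3 - <<'E'
from h import *
print(vision.get_calibration('wrist'))
E
```

```text
{'K': array([[371.27544778,   0.        , 326.10776167],
       [  0.        , 371.27544778, 239.31253822],
       [  0.        ,   0.        ,   1.        ]]), 'eye': array([0.1480443 , 0.53471297, 0.37399231]), 'attitude': array([0.82492204, 0.54724207, 0.0773558 , 0.11851506])}
```

View pics/crop0.png

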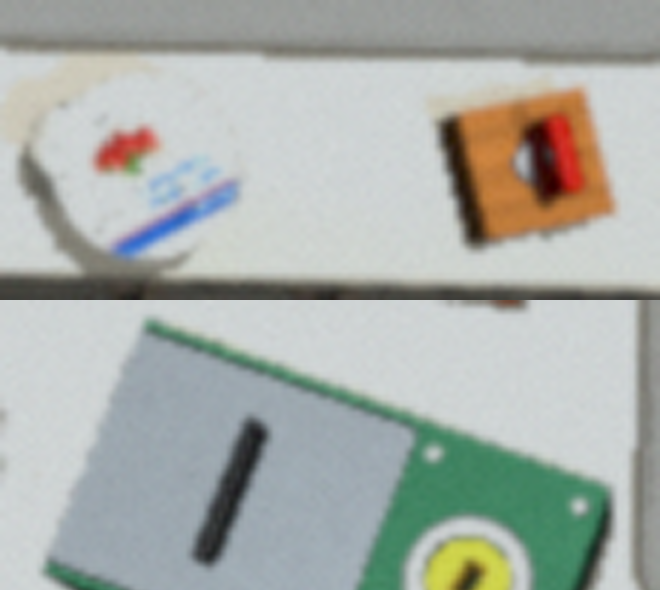

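```bash
cat >> h.py <<'E'
def go(x,y,z,yaw=None):
    "shift (cm, deg) in tool axes from the measured pose to a world TCP target; yaw = direction of tool y in deg"
    s=manip.sense(); M=R.from_quat(s['orientation']).as_matrix(); d=M.T@(np.array([x,y,z])-s['ee_pos'])*100
    y0=np.degrees(np.arctan2(M[1,1],M[0,1])); r=0 if yaw is None else -((yaw-y0+180)%360-180)
    print('tcp',s['ee_pos'].round(4),'yaw',y0.round(2),'F',s['wrist_force'].round(1),'w',round(s['gripper_width'],4),'t',round(s['clock'],2),'j',s['joint_positions'].round(2)); print('shift',d.round(2),'roll',round(r,2))
E
python3 - <<'E'
from h import *
c=vision.get_calibration('wrist'); print(rot(c)[:,2], plane(c,[[326,239],[326,400]],.0))
go(.46,.17,.23,70); go(.403,-.198,.2,104)
E
```

```text
[ 0.25733786 -0.11086668 -0.95994052] [[0.24794442 0.4915481  0.        ]
 [0.4334634  0.41317322 0.        ]]
tcp [0.2138 0.5062 0.2306] yaw 67.09 F [-0.3 -0.7  0.3] w 0.0853 t 0.1 j [ 1.04  0.33 -0.19  1.05 -0.    1.44]
shift [-35.76 -21.38   0.08] roll -2.91
tcp [0.2138 0.5062 0.2306] yaw 67.09 F [-0.3 -0.7  0.3] w 0.0853 t 0.1 j [ 1.04  0.33 -0.19  1.05 -0.    1.44]
shift [-44.84 -57.49   3.14] roll -36.91
```

Emit:
servo_tool(commands="-5 -3 0 0; -10 -6 0 0; -15 -9 0 0; -20 -12 0 0; -25 -14.5 0 0; -30 -17 0 0; -34 -20 0 0; -37.5 -21 0 0", claw=0)

```text
clock: 0.77
ee_pos: [0.4159, 0.2393, 0.2311]
orientation: [0.199, 0.98, -0.0, -0.0]
wrist_force: [0.7, 1.2, -1.0]
gripper_width: 0.0427
grasp_force: 0.0
```

Emit:
servo_tool(commands="0 0 0 0; 0 0 0 0; 0 0 0 0; 0 0 0 0; 0 0 0 0")

```text
clock: 1.18
ee_pos: [0.4147, 0.2424, 0.2312]
orientation: [0.197, 0.98, -0.0, -0.0]
wrist_force: [0.1, 0.3, -0.3]
gripper_width: 0.0427
grasp_force: 0.0
```

```bash
python3 - <<'E'
from h import *
p,d,c=grab('wrist'); save('w1',p); np.savez('/tmp/w1',p=p,d=d,eye=c['eye'],att=c['attitude'],K=c['K'])
go(.403,-.198,.2,104)
E
```

```text
tcp [0.4147 0.2424 0.2312] yaw 67.24 F [0.2 0.7 0.1] w 0.0428 t 1.23 j [ 0.37  0.2  -0.37  1.01  0.    0.77]
shift [-15.96 -41.06   3.12] roll -36.76
```

View pics/w1.png

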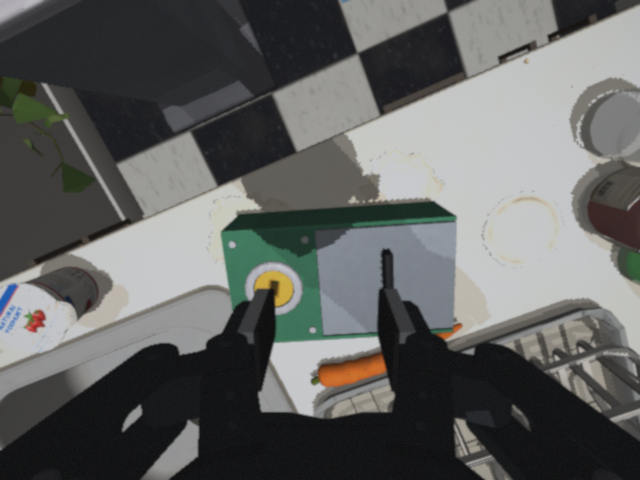

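The wrist view shows the lock at (273,289), its slot near (273,287) partly behind a finger tip, and the lip at (388,265). I'll shift so the lock is clear of the fingers.

Emit:
servo_tool(commands="-2 -1 1 0; -4 -2 2 0; -6 -3.5 3 0; -7 -4.5 4 0; -7 -4.5 5 0; -7 -4.5 5 0; -7 -4.5 5 0; -7 -4.5 5 0")

```text
clock: 1.9
ee_pos: [0.4622, 0.1737, 0.1817]
orientation: [0.198, 0.98, 0.0, 0.0]
wrist_force: [0.5, 0.1, -0.2]
gripper_width: 0.0427
grasp_force: 0.0
```

```bash
cat > w.py <<'E'
from h import *
import sys
p,d,c=grab('wrist'); save(sys.argv[1],p)
hsv=cv2.cvtColor(p,cv2.COLOR_RGB2HSV); H,S,V=[hsv[...,i].astype(int) for i in range(3)]
m=((H>18)&(H<35)&(S>110)&(V>80)).astype(np.uint8)
n,l,s,ce=cv2.connectedComponentsWithStats(m);k=1+s[1:,4].argmax()
cn=max(cv2.findContours((l==k).astype(np.uint8),0,1)[0],key=len); hull=cv2.convexHull(cn)
w=plane(c,cv2.convexHull(cn)[:,0],.071)[:,:2]*1000
print('plug',cv2.minEnclosingCircle(w.astype(np.float32)),cv2.fitEllipse(w.astype(np.float32)))
f=np.zeros_like(m);cv2.fillConvexPoly(f,hull,1); f=cv2.erode(f,np.ones((5,5)))
sl=((f==1)&(V<70)).astype(np.uint8); n,l,s,ce=cv2.connectedComponentsWithStats(sl)
if n>1:
    k=1+s[1:,4].argmax(); v,u=np.nonzero(l==k); q=plane(c,np.c_[u,v],.071)[:,:2]*1000; print('slot',s[k],q.mean(0),cv2.minAreaRect(q.astype(np.float32)))
g=(((H>60)&(H<90)&(S>90)&(V>70))|((S<60)&(V>60)&(V<190))).astype(np.uint8)
b,=[np.array([v]) for v in [0]]
u,v=ce[0] if False else (cn[:,0].mean(0)); x0,y0=int(u),int(v)
cv2.imwrite('pics/'+sys.argv[1]+'c.png',cv2.resize(p[max(0,y0-70):y0+70,max(0,x0-90):x0+90],(720,560),interpolation=2)[...,::-1])
go(.403,-.198,.2,104)
E
python3 w.py w2
```

```text
plug ((453.8069763183594, 175.80064392089844), 17.109750747680664) ((453.7822570800781, 175.79168701171875), (33.72499465942383, 33.945518493652344), 34.35918426513672)
slot [319 214  11  19 156] [452.46572919 176.3739876 ] ((452.918212890625, 175.82095336914062), (6.941287994384766, 13.108015060424805), 59.389122009277344)
tcp [0.4625 0.1737 0.1819] yaw 67.2 F [-0.3  0.2  0.6] w 0.0426 t 1.95 j [ 0.21  0.26 -0.41  0.89  0.    0.61]
shift [ -8.92 -36.57  -1.83] roll -36.8
```

View pics/w2c.png

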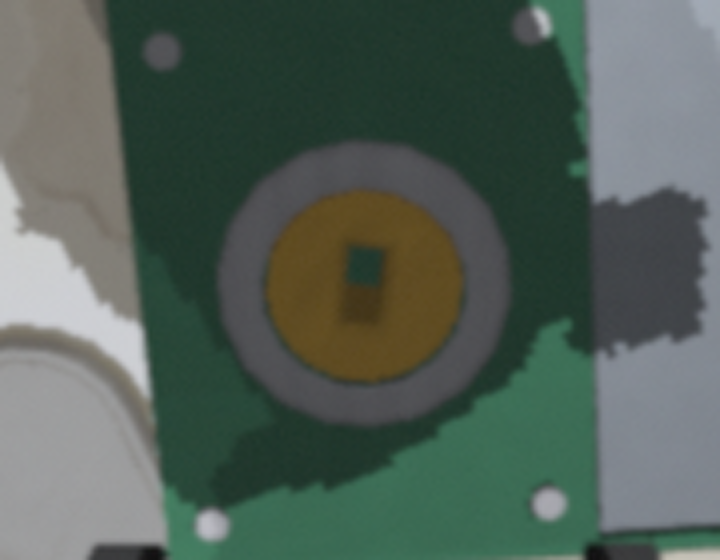

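The crop shows the brass plug centred at about (365,285), with its slot tilted slightly clockwise of the box. Cast onto the plane, the lock centre is at (0.454, 0.176) and the slot direction is about -30°, against -19° for box x. Next is the key.

Emit:
servo_tool(commands="-1 -4 0 -5; -2 -8 0 -10; -3 -12 0 -15; -4.5 -16 0 -20; -5.5 -20 0 -25; -7 -24 0 -30; -8 -28 0 -34; -9 -32 0 -37")

```text
clock: 2.62
ee_pos: [0.4213, -0.1579, 0.1823]
orientation: [-0.125, 0.992, -0.001, 0.001]
wrist_force: [1.2, 0.4, 0.7]
gripper_width: 0.0429
grasp_force: 0.0
```

Emit:
servo_tool(commands="-2 -4.5 0 0; -2 -4.5 -1 0; -2 -4.5 -1 0; -2 -4.5 -1 0; -2 -4.5 -1 0; -2 -4.5 -1 0")

```text
clock: 3.12
ee_pos: [0.4508, -0.1934, 0.1911]
orientation: [-0.124, 0.992, 0.0, -0.0]
wrist_force: [0.4, -0.6, 0.0]
gripper_width: 0.0425
grasp_force: 0.0
```

```bash
cat > k.py <<'E'
from h import *
import sys
p,d,c=grab('wrist'); save(sys.argv[1],p)
hsv=cv2.cvtColor(p,cv2.COLOR_RGB2HSV); H,S,V=[hsv[...,i].astype(int) for i in range(3)]
P=cloud(c,d)
m=(((H<5)|(H>172))&(S>140)&(V>50)&(np.abs(P[...,0]-.40)<.05)&(np.abs(P[...,1]+.2)<.05))
print('red',m.sum(),'maxz',np.percentile(P[m][:,2],[5,50,95]))
t=m&(P[...,2]>.073); q=P[t][:,:2]*1000; print('top',t.sum(),q.mean(0),cv2.minAreaRect(q.astype(np.float32)))
v,u=np.nonzero(t); q=plane(c,np.c_[u,v],.078)[:,:2]*1000; print('ray',q.mean(0),cv2.minAreaRect(q.astype(np.float32)))
m=(P[...,2]>.03)&(P[...,2]<.042)&(H>5)&(H<20)&(S>100)&(np.abs(P[...,1]+.2)<.06)
v,u=np.nonzero(m); q=plane(c,np.c_[u,v],.036)[:,:2]*1000; print('stand',m.sum(),cv2.minAreaRect(q.astype(np.float32)))
go(.403,-.198,.1,104)
E
python3 k.py w3
```

```text
red 495 maxz [0.0766541  0.07835713 0.0798257 ]
top 490 [ 401.19448143 -199.96914162] ((397.8330383300781, -200.8295440673828), (36.62409973144531, 9.00596809387207), 16.61703872680664)
ray [ 401.30694584 -198.88685419] ((403.7413635253906, -119.4754409790039), (174.4393310546875, 28.37268829345703), 88.4047622680664)
stand 3234 ((401.9105529785156, -199.57315063476562), (49.383846282958984, 48.8501091003418), 13.06723403930664)
tcp [ 0.4509 -0.1935  0.1911] yaw 104.21 F [ 0.5 -0.6 -0.8] w 0.0423 t 3.17 j [-0.56  0.25 -0.41  0.91  0.   -0.8 ]
shift [4.74 0.73 9.12] roll 0.21
```

View pics/w3.png

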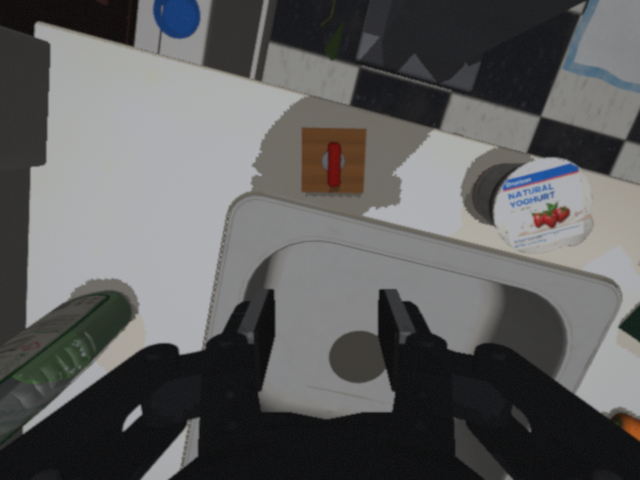

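The key stands in its block at (335,165) in the picture, square to the gripper. The stand's centre is at (0.4019, -0.1996) and its angle is 13°.

```bash
python3 -c "
from h import *
go(.4016,-.1995,.046,103.2)"
```

```text
tcp [ 0.4509 -0.1935  0.1911] yaw 104.21 F [ 0.5 -0.6 -0.8] w 0.0423 t 3.17 j [-0.56  0.25 -0.41  0.91  0.   -0.8 ]
shift [ 4.91  0.62 14.52] roll 1.01
```

Emit:
servo_tool(commands="2 0.3 2 1; 4 0.6 4 1; 4.9 0.6 6 1; 4.9 0.6 8 1; 4.9 0.6 10 1; 4.9 0.6 11 1; 4.9 0.6 11 1; 4.9 0.6 11 1")

```text
clock: 3.83
ee_pos: [0.4019, -0.2002, 0.0811]
orientation: [-0.115, 0.993, 0.001, -0.001]
wrist_force: [0.0, -0.2, 0.1]
gripper_width: 0.0426
grasp_force: 0.0
```

```bash
python3 - <<'E'
from h import *
go(.4016,-.1995,.046,103.2)
E
python3 k.py w4
```

```text
tcp [ 0.4019 -0.2002  0.0811] yaw 103.16 F [ 0.  -0.2  0.1] w 0.0426 t 3.83 j [-0.63  0.32 -0.65  0.6   0.   -0.86]
shift [0.01 0.07 3.51] roll -0.04
red 1437 maxz [0.05357214 0.07809545 0.07947787]
top 1132 [ 399.31022156 -200.22283061] ((400.8172607421875, -199.72451782226562), (28.735748291015625, 8.233444213867188), 12.797101974487305)
ray [ 399.40851682 -200.19898045] ((399.7147521972656, -199.97425842285156), (29.657611846923828, 8.121683120727539), 12.774595260620117)
stand 6553 ((401.0721435546875, -199.83651733398438), (51.171424865722656, 49.5755500793457), 13.146251678466797)
tcp [ 0.4026 -0.2008  0.0818] yaw 103.15 F [-0.  -0.1 -0.6] w 0.0429 t 3.88 j [-0.63  0.32 -0.65  0.6  -0.   -0.86]
shift [-0.1   0.26 -1.82] roll -0.85
```

View pics/w4.png

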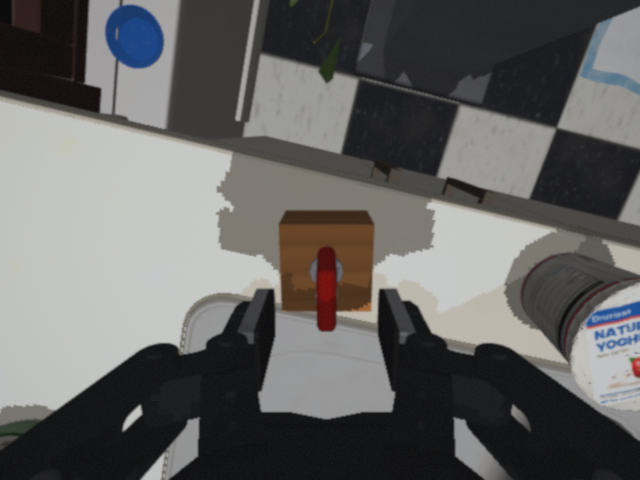

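The key is centred between the fingers at column 327. Descend and grip.

Emit:
servo_tool(commands="0.1 0 1 0; 0.1 0 2 0; 0.1 0 3 0; 0.1 0 3.5 0; 0.1 0 3.5 0; 0.1 0 3.5 0")

```text
clock: 4.38
ee_pos: [0.4018, -0.2016, 0.0469]
orientation: [-0.114, 0.993, -0.0, 0.0]
wrist_force: [-0.2, -0.4, -0.7]
gripper_width: 0.043
grasp_force: 0.0
```

Emit:
servo_tool(commands="0 0 0 0; 0 0 0 0; 0 0 0 0; 0 0 0 0; 0 0 0 0; 0 0 0 0; 0 0 0 0; 0 0 0 0", claw=1, grip_force=60)

```text
clock: 5.05
ee_pos: [0.4019, -0.2016, 0.0469]
orientation: [-0.114, 0.993, -0.0, 0.0]
wrist_force: [-0.5, 1.4, 6.2]
gripper_width: 0.0083
grasp_force: 60.0
```

Emit:
servo_tool(commands="0 0 -1 0; 0 0 -2 0; 0 0 -4 0; 0 0 -7 0; 0 0 -10 0; 0 0 -13 0; 0 0 -13 0; 0 0 -13 0")

```text
clock: 5.72
ee_pos: [0.4026, -0.2023, 0.1778]
orientation: [-0.114, 0.993, -0.001, 0.001]
wrist_force: [-0.8, -0.6, -0.5]
gripper_width: 0.0081
grasp_force: 59.2
```

```bash
python3 - <<'E'
from h import *
p,d,c=grab('wrist'); save('w5',p[180:480,200:440])
go(.4538,.1758,.165,60.5)
E
```

```text
tcp [ 0.4016 -0.2016  0.1763] yaw 103.09 F [-0.6  0.1 -0.9] w 0.0078 t 5.77 j [-0.63  0.19 -0.53  0.85 -0.   -0.86]
shift [-13.63  35.58   1.11] roll 42.59
```

View pics/w5.png

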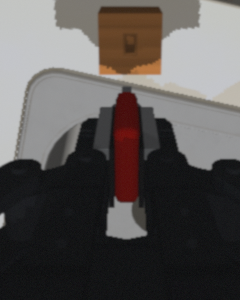

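```bash
cat > b.py <<'E'
from h import *
s=manip.sense();p,d,c=grab('wrist')
hsv=cv2.cvtColor(p,cv2.COLOR_RGB2HSV); H,S,V=[hsv[...,i].astype(int) for i in range(3)]
m=((H<5)|(H>172))&(S>140)&(V>50)&(d>0); m[:, :270]=0; m[:,380:]=0
M=R.from_quat(s['orientation']).as_matrix(); T=(cloud(c,d)-s['ee_pos'])@M*1000
q=T[m]; print(m.sum(),'tool xyz pct',np.percentile(q,[1,5,50,95,99],axis=0).round(1))
t=q[q[:,2]<np.percentile(q[:,2],3)+3]; print('top face',len(t),np.percentile(t,[2,50,98],axis=0).round(1))
# blade: steel points below the fingers
b=(T[...,2]>6)&(T[...,2]<40)&(abs(T[...,0])<25)&(abs(T[...,1])<15)&(d>0); print('below',b.sum()); 
if b.sum()>5: print(np.percentile(T[b],[2,50,98],axis=0).round(1))
E
python3 b.py
```

```text
2441 tool xyz pct [[-12.6  -3.4 -32.9]
 [-10.6  -3.  -32.5]
 [  8.    0.6 -31. ]
 [ 14.6   4.3  -5.5]
 [ 14.9   4.7   0.5]]
top face 1644 [[-12.5  -3.2 -32.9]
 [  1.7   0.6 -31.5]
 [ 13.8   4.4 -29.9]]
below 77
[[ 5.1 -5.2  6.9]
 [ 5.6  1.  29. ]
 [ 7.   6.7 34.9]]
```

Emit:
servo_tool(commands="-1.4 3.6 0 5; -2.8 7.2 0 10; -4.2 10.8 0 16; -5.6 14.4 0 21; -7 18 0 26; -8.4 21.6 0 32; -9.8 25.2 0 37; -11.2 29 0 42.5")

```text
clock: 6.48
ee_pos: [0.4434, 0.1064, 0.1746]
orientation: [0.254, 0.967, -0.001, -0.001]
wrist_force: [1.2, -0.1, -0.6]
gripper_width: 0.0081
grasp_force: 59.1
```

Emit:
servo_tool(commands="0 0 0 0; 0 0 0 0; 0 0 0 0; 0 0 0 0")

```text
clock: 6.82
ee_pos: [0.444, 0.1035, 0.1754]
orientation: [0.252, 0.968, -0.001, -0.001]
wrist_force: [0.6, 0.7, -1.2]
gripper_width: 0.0083
grasp_force: 59.2
```

```bash
python3 -c "
from h import *
go(.4540,.1751,.122,60.5)"
```

```text
tcp [0.444  0.1035 0.1754] yaw 60.76 F [ 0.6  0.7 -1.2] w 0.0083 t 6.82 j [ 0.07  0.21 -0.51  0.86 -0.    0.58]
shift [2.62 6.74 5.33] roll 0.26
```

Emit:
servo_tool(commands="1 2.5 1 0; 2 5 2 0.3; 2.6 6.7 3 0.3; 2.6 6.7 4 0.3; 2.6 6.7 5 0.3; 2.6 6.7 5 0.3; 2.6 6.7 5 0.3; 2.6 6.7 5 0.3")

```text
clock: 7.48
ee_pos: [0.4549, 0.1747, 0.1265]
orientation: [0.255, 0.967, -0.0, 0.0]
wrist_force: [0.0, 0.1, 0.4]
gripper_width: 0.0079
grasp_force: 59.2
```

```bash
python3 -c "
from h import *
go(.4540,.1751,.122,60.5)
p,d,c=grab('wrist'); save('w6',cv2.resize(p[180:400,220:440],(600,600),interpolation=2))"; python3 b.py
```

```text
tcp [0.4549 0.1747 0.1265] yaw 60.41 F [0.  0.1 0.4] w 0.0079 t 7.48 j [ 0.22  0.31 -0.51  0.75 -0.    0.73]
shift [ 0.1  -0.01  0.45] roll -0.09
2528 tool xyz pct [[-12.4  -3.8 -34.5]
 [-10.3  -3.5 -32.6]
 [  8.3   0.3 -31. ]
 [ 14.9   4.1  -5.5]
 [ 15.2   4.5   0.3]]
top face 1673 [[-12.1  -3.6 -33.1]
 [  2.    0.3 -31.5]
 [ 14.2   4.4 -30. ]]
below 79
[[ 5.4 -5.5  7. ]
 [ 5.9  0.3 28.9]
 [ 7.   6.5 34.7]]
```

View pics/w6.png

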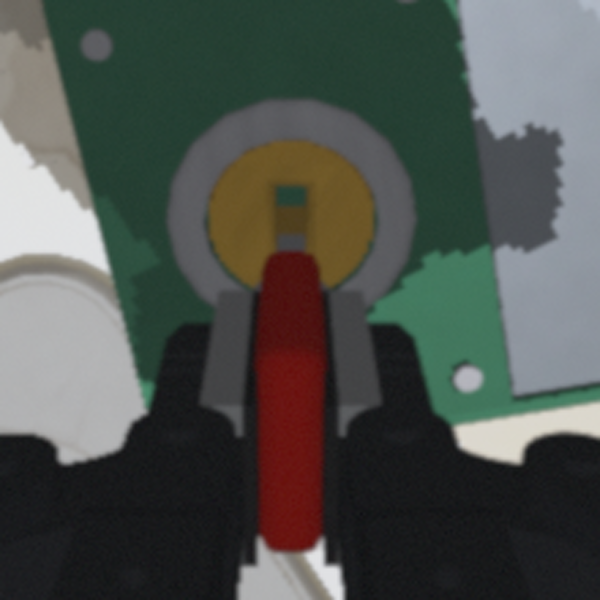

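The slot at column 291 lines up with the key and is parallel to it. Insert.

Emit:
servo_tool(commands="0.1 0 0.6 0; 0.1 0 1.2 0; 0.1 0 1.5 0; 0.1 0 1.8 0; 0.1 0 2.1 0; 0.1 0 2.4 0; 0.1 0 2.4 0; 0.1 0 2.4 0")

```text
clock: 8.25
ee_pos: [0.4537, 0.1763, 0.1021]
orientation: [0.254, 0.967, -0.0, -0.0]
wrist_force: [-0.2, -0.4, -1.1]
gripper_width: 0.0081
grasp_force: 59.2
```

Emit:
servo_tool(commands="0 0 0.4 0; 0 0 0.8 0; 0 0 1.2 0; 0 0 1.6 0; 0 0 1.9 0; 0 0 2.1 0; 0 0 2.1 0; 0 0 2.1 0")

```text
clock: 8.92
ee_pos: [0.4537, 0.1763, 0.0818]
orientation: [0.254, 0.967, -0.0, -0.0]
wrist_force: [-2.1, -0.4, 7.2]
gripper_width: 0.0081
grasp_force: 60.4
```

Emit:
servo_tool(commands="0 0 0.05 6; 0 0 0.05 12; 0 0 0.05 18; 0 0 0.05 24; 0 0 0.05 30; 0 0 0.05 36; 0 0 0.05 42; 0 0 0.05 48")

```text
clock: 9.58
ee_pos: [0.4543, 0.1764, 0.0818]
orientation: [0.628, 0.778, 0.0, 0.0]
wrist_force: [-2.7, -0.8, 10.2]
gripper_width: 0.0082
grasp_force: 60.9
```

Emit:
servo_tool(commands="0 0 0 4; 0 0 0 8; 0 0 0 12; 0 0 0 16; 0 0 0 18; 0 0 0 20; 0 0 0 20; 0 0 0 20")

```text
clock: 10.25
ee_pos: [0.4544, 0.1764, 0.0818]
orientation: [0.752, 0.659, 0.001, 0.0]
wrist_force: [-1.1, -1.6, 9.9]
gripper_width: 0.0084
grasp_force: 60.8
```

```bash
python3 -c "
from h import *
go(.4540,.1751,.082,-12); print(manip.sense()['wrist_torque'])"
```

```text
tcp [0.4544 0.1764 0.0818] yaw -7.48 F [-1.1 -1.6  9.9] w 0.0084 t 10.25 j [ 0.22  0.37 -0.56  0.64 -0.    1.92]
shift [-0.13 -0.02 -0.02] roll 4.52
[-0.21312741  0.56074859  0.01888281]
```

Emit:
servo_tool(commands="0 0 0 2; 0 0 0 4; 0 0 0 6; 0 0 0 8; 0 0 0 8; 0 0 0 8")

```text
clock: 10.75
ee_pos: [0.4542, 0.1766, 0.0818]
orientation: [0.796, 0.606, 0.001, 0.0]
wrist_force: [-3.8, -0.4, 10.1]
gripper_width: 0.0084
grasp_force: 60.8
```

```bash
python3 -c "
from h import *
go(.4540,.1751,.082,-12); print(manip.sense()['wrist_torque'])"
```

```text
tcp [0.4542 0.1766 0.0818] yaw -15.44 F [-3.8 -0.4 10.1] w 0.0084 t 10.75 j [ 0.22  0.37 -0.56  0.64  0.    2.06]
shift [-0.15  0.02 -0.02] roll -3.44
[-0.11777703  0.67062137  0.13732751]
```

Torque is rising, so I'll press a little further against the stop.

Emit:
servo_tool(commands="0 0 0 2; 0 0 0 4; 0 0 0 5; 0 0 0 5; 0 0 0 5")

```text
clock: 11.17
ee_pos: [0.4543, 0.1765, 0.0818]
orientation: [0.821, 0.571, 0.001, 0.0]
wrist_force: [-2.8, -0.8, 9.9]
gripper_width: 0.008
grasp_force: 61.0
```

```bash
python3 -c "
from h import *
go(.4540,.1751,.082,-12); print(manip.sense()['wrist_torque'])"
```

```text
tcp [0.4543 0.1765 0.0818] yaw -20.4 F [-2.8 -0.8  9.9] w 0.008 t 11.17 j [ 0.22  0.37 -0.56  0.64 -0.    2.15]
shift [-0.14  0.02 -0.02] roll -8.4
[-0.13228387  0.66922896  0.4443833 ]
```

Emit:
servo_tool(commands="0 0 0 0; 0 0 0 0; 0 0 0 0; 0 0 0 0; 0 0 0 0; 0 0 0 0", claw=0)

```text
clock: 11.67
ee_pos: [0.4538, 0.1763, 0.0806]
orientation: [0.822, 0.57, -0.0, -0.0]
wrist_force: [-0.0, -0.4, -0.2]
gripper_width: 0.0428
grasp_force: 0.0
```

Emit:
servo_tool(commands="0 0 -1 0; 0 0 -3 0; 0 0 -6 0; 0 0 -9 0; 0 0 -11 0; 0 0 -11 0; 0 0 -11 0; 0 0 -11 0")

```text
clock: 12.33
ee_pos: [0.4534, 0.1762, 0.1906]
orientation: [0.822, 0.57, -0.0, -0.0]
wrist_force: [-0.4, -0.1, -0.5]
gripper_width: 0.0428
grasp_force: 0.0
```

```bash
python3 - <<'E'
from h import *
p,d,c=grab('wrist'); save('w7',p)
hsv=cv2.cvtColor(p,cv2.COLOR_RGB2HSV); H,S,V=[hsv[...,i].astype(int) for i in range(3)]
P=cloud(c,d); m=((H<5)|(H>172))&(S>140)&(V>50)&(abs(P[...,0]-.454)<.04)&(abs(P[...,1]-.176)<.04)
t=m&(P[...,2]>.105); q=P[t]; print(t.sum(),np.percentile(q[:,2],[5,50,95]),cv2.minAreaRect((q[:,:2]*1000).astype(np.float32)))
u=np.array([np.cos(np.radians(71.2)),np.sin(np.radians(71.2))]); a=np.array([.4538,.176])
for s in (.065,.09,.172): print(s,a+u*s); go(*(a+u*s),.077,71.2)
E
```

```text
586 [0.11056784 0.11338312 0.11463376] ((454.16888427734375, 176.90489196777344), (28.79835319519043, 8.520444869995117), 78.56725311279297)
0.065 [0.47474727 0.2375322 ]
tcp [0.453  0.1761 0.19  ] yaw -20.48 F [-0.3  0.4  0.3] w 0.0429 t 12.38 j [ 0.22  0.24 -0.42  0.91  0.    2.15]
shift [ 6.52 -0.1  11.3 ] roll -91.68
0.09 [0.48280391 0.26119843]
tcp [0.453  0.1761 0.19  ] yaw -20.48 F [-0.3  0.4  0.3] w 0.0429 t 12.38 j [ 0.22  0.24 -0.42  0.91  0.    2.15]
shift [ 9.02 -0.17 11.3 ] roll -91.68
0.172 [0.5092297  0.33882367]
tcp [0.453  0.1761 0.19  ] yaw -20.48 F [-0.3  0.4  0.3] w 0.0429 t 12.38 j [ 0.22  0.24 -0.42  0.91  0.    2.15]
shift [17.22 -0.41 11.29] roll -91.68
```

View pics/w7.png

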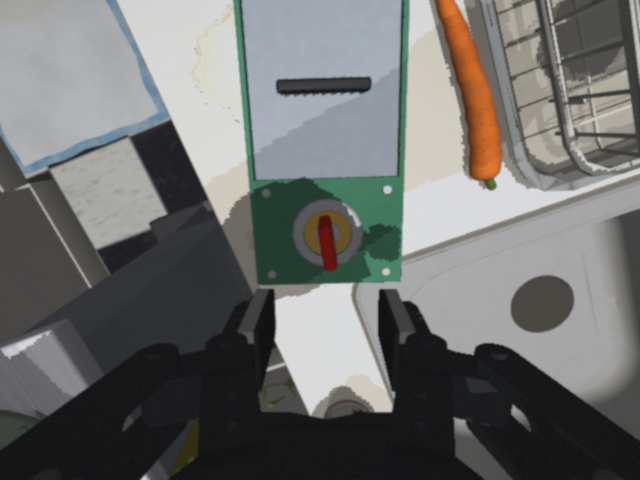

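The wrist view shows the key seated in the lock at (328,243), turned almost along box y, with its top at z = 0.1134, which means it is home. The lip is at (323,86). Next is the lid.

Emit:
servo_tool(commands="2 0 0 -1.7; 4 -0.1 0 -1.7; 6 -0.1 0 -1.7; 6.5 -0.1 0 -1.7; 6.5 -0.1 3 -1.7; 6.5 -0.1 6 -1.7; 6.5 -0.1 9 -1.7; 6.5 -0.1 10.5 -1.7", claw=1)

```text
clock: 13.05
ee_pos: [0.4724, 0.2362, 0.0816]
orientation: [0.813, 0.582, -0.003, -0.001]
wrist_force: [-0.2, 0.5, 0.3]
gripper_width: -0.0
grasp_force: 0.0
```

Emit:
servo_tool(commands="0 0 0.5 0; 0 0 1 0; 0 0 1 0; 0 0 1 0; 0 0 1 0")

```text
clock: 13.47
ee_pos: [0.4766, 0.2378, 0.0769]
orientation: [0.813, 0.582, 0.001, 0.0]
wrist_force: [-0.2, 0.0, 0.1]
gripper_width: 0.0
grasp_force: 0.0
```

Emit:
servo_tool(commands="1 0 0 0; 2 0 0 0; 3 0 0 0; 4 0 0 0; 5 0 0 0; 6 0 0 0; 7 0 0 0; 8 0 0 0")

```text
clock: 14.13
ee_pos: [0.5017, 0.3143, 0.0757]
orientation: [0.813, 0.582, -0.0, 0.0]
wrist_force: [0.4, -2.9, 1.0]
gripper_width: 0.0
grasp_force: 1.2
```

Emit:
servo_tool(commands="0.5 0 0 0; 1 0 0 0; 1.5 0 0 0; 2 0 0 0; 2 0 0 0; 2 0 0 0")

```text
clock: 14.63
ee_pos: [0.5074, 0.3316, 0.0754]
orientation: [0.813, 0.582, -0.001, 0.0]
wrist_force: [0.0, -3.9, 1.6]
gripper_width: -0.0003
grasp_force: 2.1
```

Emit:
servo_tool(commands="0.3 0 0 0; 0.6 0 0 0; 0.6 0 0 0; 0.6 0 0 0")

```text
clock: 14.97
ee_pos: [0.5075, 0.332, 0.0753]
orientation: [0.814, 0.581, -0.005, 0.004]
wrist_force: [-4.7, -19.1, 10.0]
gripper_width: -0.0003
grasp_force: 9.7
```

Emit:
servo_tool(commands="0.2 0 0 0; 0.4 0 0 0; 0.4 0 0 0; 0.4 0 0 0")

```text
clock: 15.3
ee_pos: [0.5075, 0.3322, 0.0752]
orientation: [0.814, 0.581, -0.008, 0.006]
wrist_force: [-9.0, -28.4, 16.7]
gripper_width: 0.0002
grasp_force: 14.8
```

At the stop, with about 30 N on the wrist. Back off, lift clear and check.

Emit:
servo_tool(commands="-1 0 0 0; -2 0 0 0; -2.5 0 -1 0; -2.5 0 -3 0; -2.5 0 -6 0; -2.5 0 -9 0; -2.5 0 -12 0; -5 0 -13 0")

```text
clock: 15.97
ee_pos: [0.4986, 0.2988, 0.2117]
orientation: [0.812, 0.584, 0.006, -0.0]
wrist_force: [1.2, -0.1, 0.7]
gripper_width: -0.0
grasp_force: 0.0
```

Emit:
servo_tool(commands="-3 0 0 0; -6 0 0 0; -9 0 0 0; -12 0 0 0; -12 0 0 0; -12 0 0 0; -12 0 0 0")

```text
clock: 16.55
ee_pos: [0.4572, 0.1815, 0.2067]
orientation: [0.813, 0.582, 0.001, -0.0]
wrist_force: [0.6, -0.1, -0.6]
gripper_width: -0.0001
grasp_force: 0.0
```

```bash
python3 - <<'E'
from h import *
p,d,c=grab('wrist'); save('w8',p)
hsv=cv2.cvtColor(p,cv2.COLOR_RGB2HSV); H,S,V=[hsv[...,i].astype(int) for i in range(3)]
P=cloud(c,d); m=((H<5)|(H>172))&(S>140)&(V>50)&(abs(P[...,0]-.454)<.04)&(abs(P[...,1]-.176)<.04)
t=m&(P[...,2]>.105); q=P[t]; print(t.sum(),np.percentile(q[:,2],[5,50,95]),cv2.minAreaRect((q[:,:2]*1000).astype(np.float32)))
u=np.array([np.cos(np.radians(71.2)),np.sin(np.radians(71.2))]); a=np.array([.4538,.176])
L=(P[...,:2]-a)@u; X=(P[...,:2]-a)@[u[1],-u[0]]
t=(P[...,2]>.079)&(P[...,2]<.09)&(V<80)&(L>.06)&(L<.25)&(abs(X)<.05); print('lip',t.sum(),np.percentile(L[t],[3,50,97]))
print(manip.sense()['ee_pos'])
E
```

```text
504 [0.11026869 0.11336059 0.1146119 ] ((454.2548828125, 177.08287048339844), (28.64372444152832, 8.425539016723633), 77.062744140625)Traceback (most recent call last):
  File "<stdin>", line 8, in <module>
    return _quantile_unchecked(
        a, q, axis, out, overwrite_input, method, keepdims, weights)
    return _ureduce(a,
                    func=_quantile_ureduce_func,
    ...<5 lines>...
                    overwrite_input=overwrite_input,
                    method=method)
    r = func(a, **kwargs)
    result = _quantile(arr,
                       quantiles=q,
    ...<2 lines>...
                       out=out,
                       weights=wgt)
    slices_having_nans = np.isnan(arr[-1, ...])
                                  ~~~^^^^^^^^^
IndexError: index -1 is out of bounds for axis 0 with size 0
```

View pics/w8.png

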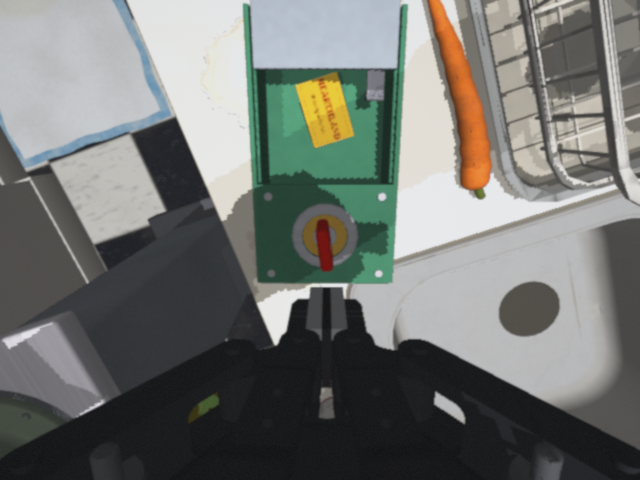

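The lid stands open with its edge at row 68, and the key is still turned and home at (325,245). That was my 11th picture, one over the limit of 10, so I'll view no more and check the lid's travel numerically.

```bash
python3 - <<'E'
from h import *
p,d,c=grab('wrist'); w=plane(c,[[325,68],[325,184]],.07)[:,:2]
u=np.array([np.cos(np.radians(71.2)),np.sin(np.radians(71.2))]); L=(w-[.4538,.176])@u; print('lid edge, deck edge from lock',L, 'open',L[0]-L[1])
p,d,c=grab('top'); hsv=cv2.cvtColor(p,cv2.COLOR_RGB2HSV); V=hsv[...,2]; m=np.zeros_like(V); r=(slice(195,260),slice(205,262)); m[r]=V[r]<60
n,l,s,ce=cv2.connectedComponentsWithStats(m)
for k in range(1,n):
    if s[k,4]>30: q=plane(c,ce[k],.084)[0,:2]; print(s[k],q,(q-[.4538,.176])@u)
E
```

```text
lid edge, deck edge from lock [0.12018534 0.04000586] open 0.08017947103877529
```

The lid edge is 80 mm open, which is its stop.

```bash
python3 -c "
from bench import manip
print(manip.finish_job())"
```

```text
the job is handed in; nothing more can be done
None
```

The job is handed in: the key is fully home and turned to its stop, the lid measures 80 mm open, and nothing around looked disturbed (not measured), but I viewed 11 pictures, one over the limit of 10.

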